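# Swing the micromanipulator back in and pin it in line

## Robot

A 7-joint arm with a two-finger parallel gripper is mounted at the origin on the work surface. World frame = base frame: x ahead of the robot, y to its left, z up, the work surface at z = 0. Lengths are in mm, angles in degrees, forces in N, time in s.
With the tool pointing down it reaches from about 400 to 850 mm from the base axis. Payload 10.4 kg.
Tool frame: the origin (TCP) lies midway between the tips of the shut fingers; the grasp point (between the pads) lies 19 mm behind it (manip.grip_depth is the distance from the TCP to the grasp point, in mm); z points along the fingers, y is the line along which they close (so a half turn about z gives the same grasp; the last joint's range is limited). The gripper opens to 85 mm and grips with 20 to 120 N. Pads are 22 mm wide; open, the fingers measure 114 mm over their backs; the gripper's body (76 mm by 85 mm) begins 54 mm behind the grasp point. The pads swing forward as they close: fully open they stand 13 mm farther back than shut.
Start: joints at [-64.492, 19.034, -3.707, 83.658, 1.238, 77.344, -5.071], TCP at [281.818, 557.879, 231.338] pointing down, gripper open.
Joint ranges: [-148.97, 148.97], [-28.65, 121.19], [-84.17, 76.75], [9.2, 138.47], [-72.65, 252.65], [3.7, 117.97], [-149.18, 149.18]. Speed limits (degrees/s): [127.2, 127.2, 159.86, 159.86, 180, 180, 180].

## Interface

Orientations are given as [roll, pitch, yaw] about the fixed x, y, z axes, in that order (R = Rz(yaw) Ry(pitch) Rx(roll)).
In Python, from cell import manip gives the robot as it stands.
- The arm moves only by the tool carry_out, never from a script. Its argument "targets" is a list of rows, each a list of 6 numbers: the shift along the tool's x, y, z normalised to -1 to 1, where 1 is 10 cm, then the turn, a rotation vector about the tool's x, y, z normalised to -1 to 1, where 1 is 0.15 rad. A call has 1 to 10 rows; each row shifts and turns the commanded pose from where the row before left it, along the tool's axes as they then stand; what a row does not reach is not made up. A row lasts 1/10 s, in which the tool goes at most 50 mm and 8.59 degrees, less where a joint would pass 70% of its speed; a pose out of reach is approached as far as the arm can. A call with a number of a shift or a turn outside -1 to 1 is refused whole. A call with a gripper value outside its range is refused whole. "hand" is the opening, from -1 (shut) to 1 (fully open), set as the call begins (left out, the last holds). The fingers move at their own pace and stop on an object; "force" is the grip in N (left out, the last holds). Time passes only in rows, so rows that do not move let the fingers close. It gives the time, the measured TCP pose, the force, the opening and the grip force at its end, in the units of the state.
- manip.read_state(): the state, without advancing time (a new reading comes with each control period).
- manip.read_camera(name): name is "scene" or "top" or "wrist"; returns a dict with "color" (384x512x3 uint8, red, green, blue), "fovy" (degrees; the focal length in pixels is half the picture's height over the tangent of half this angle, whatever the lens; pixels are square), "cx", "cy" (the principal point, pixels), "D" ([k1, k2, p1, p2, k3] as OpenCV has them; the pictures are not rectified), "T" (4x4, takes a point from camera to world coordinates); the wrist camera has in their place "tool_from_camera" (4x4, takes a point from camera to tool coordinates, whose origin is the TCP and whose axes are the flange's). Camera axes: x right, y down, z forward; pixel columns grow to the right and rows downward; lengths in mm; the calibration is good to about 2 mm. A picture is of the moment at which its call begins: read the wrist's pose just before it. There is no depth.
- manip.job_done(): hands the job in; it is judged then, once.
The state is a dict: "t": time; "q": joint angles; "dq": joint speeds; "effort": joint torques, N m; "eef_pos": TCP position; "eef_rot": TCP orientation; "ft_force": force on the tool from outside, world axes, zero at the start; "torque": the same for the moment, N m; "width": finger opening in mm; "grip_force": force on a finger pad.
Only numpy, scipy, OpenCV 4.12 (cv2) and the standard library are available. Lean on these libraries where they do the work, as an engineer would, in place of code of your own. Each camera call takes 0.05 s, during which the arm holds its last target. There are 200 camera calls.

## Task

The micromanipulator beside the dish stands swung out on its pivoting plate. Push the plate back over its platform without touching the manipulator itself, then take the tapered pin from the rack and drive it down through the swing plate, the spacer and the platform, so that it pulls the three holes into line and its collar sits flush on the swing plate. Leave the pin in place and everything else on the bench as it is.

Things in the scene. Friction and masses are not known exactly. Their poses are not given: they have to be found in the camera images.
- mount: Fixed injection-station mount on the stone slab: a dark 12 mm platform plate, its top 66 mm above the bench, on short aluminium pillars; it does not move. Main strip 100 mm wide (its x) and 380 mm long (its y, from -140 to +240 mm), with a side wing on its +x side near the +y end that holds a small dish. Origin at bench level, halfway between the pivot screw (at y = +90 mm) and the hole (at y = -90 mm); z up.
- platform_hole (a point): Centre of the 19.5 mm through hole in the platform, at the platform's top face (66 mm above the bench). This hole is fixed; there is 54 mm of free air beneath the 12 mm plate.
- pivot (a point): On the vertical pivot axis shared by the spacer and the swing plate, 84 mm above the bench (the level of the swing plate's top face), 180 mm from the platform hole.
- swing (a joint): Angle (rad) of the swing plate about the pivot: 0 when its hole is exactly over the platform hole, positive when swung out to the mount's -x side (the robot's side), clockwise seen from above. Travel -0.15 to 0.9, no stop at 0; stiff with friction, it stays where it is left (about 8 N at the finger post moves it). 0.01 rad is 1.8 mm at the hole.
- swing_hole (a point): Centre of the 19.5 mm hole near the free end of the swing plate, at its top face (84 mm above the bench). The swing plate is bare aluminium, 10 mm thick (underside 74 mm above the bench), 70 mm wide, its free end 35 mm beyond the hole; it carries the manipulator behind its pivot.
- post_top (a point): Centre of the top of the upright steel finger post on the swing plate: 14 mm diameter, 36 mm tall (from 84 to 120 mm above the bench), on the plate's centre line between hole and pivot, 122 mm from the pivot and 58 mm from the hole. The place to push the plate; the plate's edges may be pushed too.
- spacer (a joint): Angle (rad) of the spacer plate about the same pivot, positive to the same side as for the swing plate; 0 when its hole is in line with the platform hole. It has trailed a few millimetres out of line and is stiff with friction (about 6 N at its hole moves it).
- spacer_hole (a point): Centre of the 19.5 mm hole of the spacer, at its top face (74 mm above the bench). The spacer is a steel plate 8 mm thick and 56 mm wide, lying on the platform under the swing plate.
- manip: The micromanipulator (stacked slides with small black knobs and an inclined pipette holder), which rides on the swing plate 68 mm behind the pivot, away from the hole; origin in the middle of its underside, 84 mm above the bench. Base 64 mm square, knobs reach 65 mm from its middle, the holder reaches 105 mm towards its own +x (the dish), top about 240 mm above the bench. Not to be touched.
- rack: Fixed white sheet-metal rack, 210 x 56 mm, top face 70 mm above the bench, origin at bench level under its centre. Three equal holes in a row along its x axis at -65, 0 and +65 mm; three upright things hang in them by their collars, in any order: the tapered pin, a clamp screw and a hex driver.
- pin_knob (a point): Centre of the knob of the tapered pin. The pin stands upright, z up: steel, tip diameter 7 mm widening evenly over 26 mm to 18 mm, then 30 mm of straight 18 mm shank (56 mm from tip to collar underside), a 34 mm collar 5 mm thick, and on it a black fluted knob 29 mm in diameter and 38 mm tall. The knob centre is 24 mm above the collar's underside and 80 mm above the tip; the knob's top is 19 mm above its centre. About 130 g.
- pin_shoulder (a point): On the pin's axis at the underside of its collar; 70 mm above the bench in the rack, and 84 mm above the bench when the pin is fully home (18 mm above the platform hole point). Pulling the plates into line takes a push of roughly 5 to 20 N straight down.
- pin_tip (a point): The pin's tip, on its axis, 56 mm below the collar's underside.
- clamp_screw_head (a point): Bystander in the rack: a clamp screw with a flat six-lobed black head 50 mm across, 14 mm tall; point at the centre of the head.
- hex_driver_handle (a point): Bystander in the rack: a hex driver with a slim grey handle about 19 mm thick, 46 mm tall, its top 49 mm above the rack; point near the middle of the handle.
- dust_cap1: Bystander: black dust cap, 48 mm diameter, 32 mm tall; origin at its underside.
- dust_cap2: Bystander: another such dust cap.
- oil_bottle: Bystander: small amber immersion-oil bottle, 28 mm diameter, 62 mm tall; origin at its underside.
- slide_box: Bystander: grey slide box 87 x 177 x 37 mm; origin at its underside.
- petri: Bystander: covered petri dish, 93 mm diameter, 16 mm tall; origin at its underside.
- canister: Bystander: small objective canister, 38 mm diameter, 44 mm tall, standing on the wing of the platform; origin at its underside.
Things that resemble listed ones, but are neither listed nor needed, are in the scene too. Leave any brown look-alike of the part that bears pin_knob alone.

How it is judged:
By the outcome, as a careful person would: the job done as asked, in the order asked, and still so for the second after the job is handed in, with the robot touching nothing.
It also fails if it takes over 72 s, if anything falls off the work surface, if the arm or the gripper's body presses on something with over 40 N, if the wrist force passes 120 N, or if a joint passes its speed limit or range.

## Working session

There is one attempt and no reset: what is moved stays moved. The work goes in short steps, Python scripts to look and compute and a tool call to move; the robot and the scene stay as the last step left them, time stands still between calls to the robot, and variables do not carry over. Pictures are saved under pics/ and viewed, at most 10 in all, crops included, and the job is handed in when it is done.

Besides the shell and the picture viewer there is one more tool, called as name(argument=value, ...) on one line, values as JSON. carry_out: Moves the arm, as the interface text tells. Scaled input: -1 to 1 covers 10 cm each way for a shift and 0.15 rad each way for a turn. Its arguments: {"type":"object","properties":{"targets":{"type":"array"},"hand":{"type":"number"},"force":{"type":"number"}},"required":["targets"]}

```bash
mkdir -p pics; cat > h.py <<'E'
import numpy as np, cv2, json
from cell import manip
def K(c):
    f=c["color"].shape[0]/2/np.tan(np.radians(c["fovy"])/2)
    return np.array([[f,0,c["cx"]],[0,f,c["cy"]],[0,0,1.]])
def ray(c,uv,T):
    p=cv2.undistortPoints(np.array([[uv]],float),K(c),np.array(c["D"],float)).ravel()
    d=T[:3,:3]@np.array([p[0],p[1],1]); return T[:3,3],d
def atz(c,uv,z,T=None):
    T=np.array(c["T"]) if T is None else T
    o,d=ray(c,uv,T); return o+d*(z-o[2])/d[2]
def proj(c,P,T=None):
    T=np.array(c["T"]) if T is None else T
    Ti=np.linalg.inv(T); r,_=cv2.Rodrigues(Ti[:3,:3])
    return cv2.projectPoints(np.array(P,float).reshape(-1,3),r,Ti[:3,3],K(c),np.array(c["D"],float))[0].reshape(-1,2)
def Rrpy(r):
    from scipy.spatial.transform import Rotation as R
    return R.from_euler('xyz',r,degrees=True).as_matrix()
def wristT(s,c):
    T=np.eye(4);T[:3,:3]=Rrpy(s["eef_rot"]);T[:3,3]=s["eef_pos"]
    return T@np.array(c["tool_from_camera"])
def save(n,im): cv2.imwrite(f"pics/{n}.png",im[:,:,::-1])
E
python3 - <<'E'
from h import *
import pickle
s=manip.read_state();print({k:np.round(v,2) for k,v in s.items()})
C={n:manip.read_camera(n) for n in("top","scene")}
pickle.dump(C,open("C.pkl","wb"))
for n,c in C.items():
    save(n,cv2.resize(c["color"],(800,600),interpolation=cv2.INTER_CUBIC));print(n,c["fovy"],np.round(c["T"],2).tolist(),c["D"])
E
```

```text
{'t': np.float64(0.0), 'q': array([-64.49,  19.07,  -3.71,  83.71,   1.24,  77.34,  -5.07]), 'dq': array([ 0.01, -0.11,  0.04, -0.02, -0.11,  0.01, -0.05]), 'effort': array([ 0.000e+00, -6.254e+01,  5.000e-02, -3.916e+01,  2.000e-02,
        1.000e-02,  0.000e+00]), 'eef_pos': array([281.68, 557.48, 230.49]), 'eef_rot': array([-1.7992e+02,  1.0000e-02,  1.5320e+02]), 'ft_force': array([-0.31, -0.7 ,  0.3 ]), 'torque': array([-0.  ,  0.  ,  0.03]), 'grip_force': np.float64(0.0), 'width': np.float64(85.62)}
top 50.37556894599327 [[-0.01, -0.98, 0.19, 288.73], [-1.0, 0.02, 0.0, 44.16], [-0.0, -0.19, -0.98, 1259.09], [0.0, 0.0, 0.0, 1.0]] [-0.1075923  0.         0.         0.         0.       ]
scene 48.94390288592516 [[0.33, 0.77, -0.55, 1171.51], [0.94, -0.27, 0.19, -185.23], [-0.0, -0.58, -0.81, 1061.95], [0.0, 0.0, 0.0, 1.0]] [-0.00300035  0.          0.          0.          0.        ]
```

View pics/top.png

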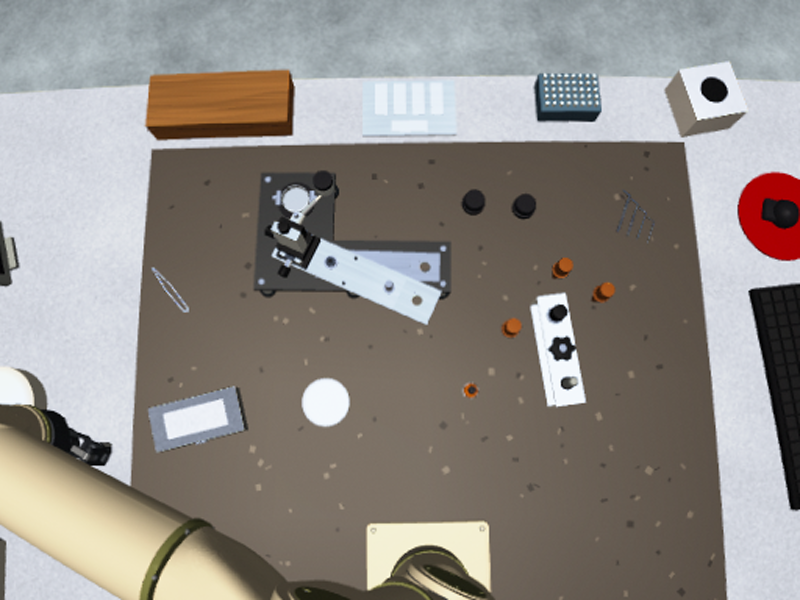

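View pics/scene.png

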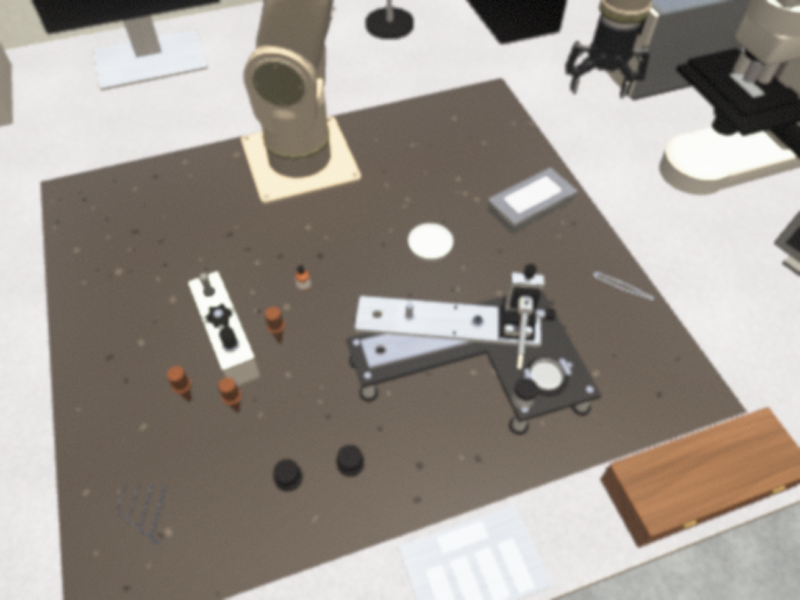

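Top view (800x600 px): the swing hole is at (417,300), the post at (389,286), the pivot at (331,262), and the spacer hole at (425,267). The rack things are a black tall knob at (558,312), a six-lobed head at (562,348) and a grey handle at (569,382). Brown look-alikes stand at (563,266), (604,291) and (512,326). The black fluted knob at (558,312), scene (228,338), fits the pin. I'll confirm it with an enlarged crop.

```bash
python3 - <<'E'
from h import *
import pickle
C=pickle.load(open("C.pkl","rb"))
t=C["top"]["color"];s=C["scene"]["color"]
def crop(im,x,y,w,h,k): return cv2.resize(im[y:y+h,x:x+w],None,fx=k,fy=k,interpolation=cv2.INTER_CUBIC)
a=crop(t,155,105,140,95,4)      # 560x380
b=crop(t,335,180,48,84,4)       # 192x336
c=crop(s,215,160,170,55,4)[:, :560]
d=crop(s,115,168,50,80,4)
M=np.zeros((600,800,3),np.uint8)
M[:380,:560]=a;M[:336,570:762]=b;M[380:600,:560]=c[:220]; M[340:600,570:770]=d[:260]
save("crop1",M)
for n,uv,z in [("swing_hole",(417,300),84),("post",(389,286),120),("pivot",(331,262),84),("spacer_hole",(425,267),74),("knobtop",(558,311),113)]:
    print(n,np.round(atz(C["top"],np.array(uv)*.64,z),1))
for n,uv,z in [("swing_hole",(377,314),84),("post",(409,306),120),("pivot",(478,321),84),("spacer_hole",(381,350),74),("knobtop",(227,330),113)]:
    print(n,np.round(atz(C["scene"],np.array(uv)*.64,z),1))
E
```

```text
swing_hole [527.3  12.2  84. ]
post [546.9  63.8 120. ]
pivot [603.8 174.5  84. ]
spacer_hole [593.6  -4.8  74. ]
knobtop [ 496.7 -245.9  113. ]
swing_hole [530.5  12.8  84. ]
post [556.6  63.7 120. ]
pivot [604.5 178.   84. ]
spacer_hole [598.6  -2.9  74. ]
knobtop [ 495.8 -247.   113. ]
```

View pics/crop1.png

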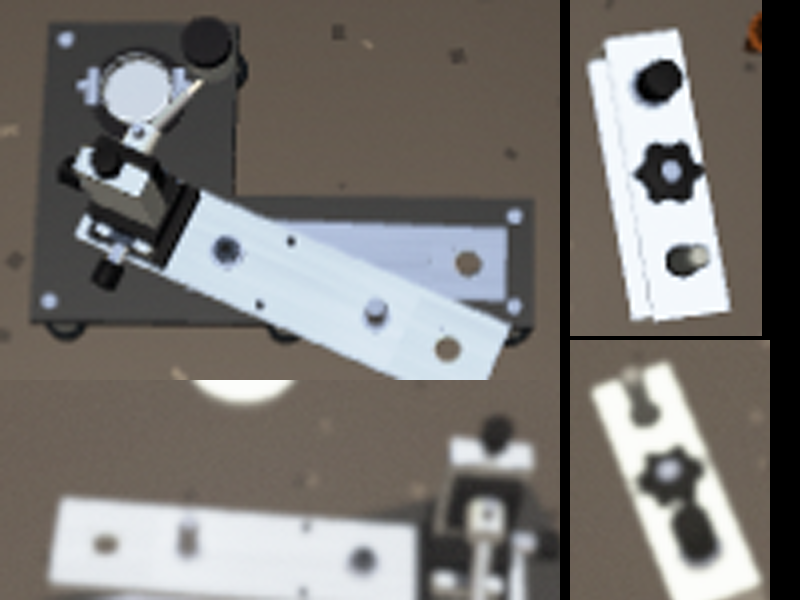

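The crop shows a tall black fluted knob at crop (658,80), with the six-lobed screw at (670,170) and the slim grey driver at (687,260). The black knob is the pin. The brown ones stand on the bench outside the rack.

```bash
python3 - <<'E'
from h import *
import pickle
c=pickle.load(open("C.pkl","rb"))["top"]
A=lambda x,y:(x/4+155-.4,y/4+105-.4); B=lambda x,y:((x-570)/4+335-.4,y/4+180-.4)
P={n:atz(c,uv,z)[:2] for n,uv,z in [("sh",A(447,349),84),("post",A(376,305),120),("piv",A(227,250),84),("sp",A(468,263),74),
("c1",A(533,200),66),("c2",A(235,197),66),("w",A(48,24),66),("bl",A(32,322),66),("s1",A(515,216),66),("s2",A(514,306),66),("s3",A(49,301),66),("s4",A(66,39),66),
("knob",B(662,78),113),("screw",B(671,171),84),("drv",B(698,256),119)]}
for k,v in P.items(): print(k,np.round(v,1))
d=lambda a,b:np.linalg.norm(P[a]-P[b])
ang=lambda a,b:np.degrees(np.arctan2(*(P[a]-P[b])[::-1]))
print("sh-piv",d("sh","piv"),"post-piv",d("post","piv"),"sp",d("sp","piv"),"c1-c2",ang("c1","c2"),"s2s3",ang("s2","s3"),"s1s2",ang("s1","s2"),"w-bl",ang("w","bl"),"sp ang",ang("sp","piv"),"sw",ang("sh","piv"),ang("post","piv"), "rack",ang("knob","drv"),ang("knob","screw"),d("knob","drv"))
E
```

```text
sh [527.8  13.7]
post [553.4  64.8]
piv [605.6 176. ]
sp [595.2  -3.6]
c1 [646.  -54.5]
c2 [652.1 172.2]
w [796.7 320.9]
bl [557.1 325.1]
s1 [633.6 -40.4]
s2 [563.5 -37.7]
s3 [573.1 312.6]
s4 [783.8 306.1]
knob [ 496.5 -247.3]
screw [ 432.9 -257.1]
drv [ 368.3 -263.7]
sh-piv 180.00123847878527 post-piv 122.85108776346972 sp 179.9061575386477 c1-c2 -91.54107092715563 s2s3 -91.57088568009529 s1s2 -2.271887695272962 w-bl -1.0205473906512486 sp ang -93.29825306865818 sw -115.62254299344902 -115.15763349542418 rack 7.297715978367637 8.73208609202811 129.34139110787072
```

carry_out(targets=[[0,0,0,0,0,0]], hand=-1)

```text
t: 0.2
eef_pos: [281.7, 557.7, 230.8]
eef_rot: [-180.0, 0.0, 153.2]
ft_force: [-0.2, 0.4, 0.5]
width: 73.2
grip_force: 0.0
```

carry_out(targets=[[0,0,0,0,0,-0.75],[0,0,0,0,0,-0.75],[-0.12,-0.14,0,0,0,0],[-0.24,-0.29,0,0,0,0],[-0.24,-0.29,0,0,0,0],[-0.24,-0.29,0,0,0,0],[-0.24,-0.29,0,0,0,0],[-0.24,-0.29,0,0,0,0],[-0.24,-0.29,0,0,0,0],[-0.24,-0.29,0,0,0,0]], hand=-1)

```text
t: 1.2
eef_pos: [404.8, 302.4, 231.3]
eef_rot: [180.0, -0.0, 166.1]
ft_force: [0.9, 0.2, 0.2]
width: -0.0
grip_force: 0.0
```

carry_out(targets=[[-0.24,-0.29,0,0,0,0],[-0.24,-0.29,0,0,0,0],[-0.24,-0.29,0,0,0,0],[-0.24,-0.29,0,0,0,0],[-0.24,-0.29,0,0,0,0],[-0.24,-0.29,0,0,0,0],[-0.24,-0.29,0,0,0,0],[0,0,0,0,0,0],[0,0,0,0,0,0]])

```text
t: 2.1
eef_pos: [518.6, 66.0, 231.1]
eef_rot: [-180.0, -0.0, 166.0]
ft_force: [-0.2, 1.0, -0.2]
width: 0.0
grip_force: 0.0
```

carry_out(targets=[[0.15,0.17,0,0,0,0],[0,0,0,0,0,0],[0,0,0,0,0,0]])

```text
t: 2.4
eef_pos: [507.7, 88.2, 231.3]
eef_rot: [180.0, -0.0, 166.3]
ft_force: [0.9, -0.2, -0.1]
width: 0.1
grip_force: 0.0
```

```bash
python3 - <<'E'
from h import *
s=manip.read_state();c=manip.read_camera("wrist");T=wristT(s,c)
print(np.round(s["eef_pos"],1),T[:3].round(2).tolist(),c["fovy"])
im=c["color"].copy()
for p,col in [((527.8,13.7,84),(255,0,0)),((553,65,120),(0,255,0)),((605.6,176,84),(255,0,255)),((600.9,-3.9,66),(255,255,0)),((595.2,-3.6,74),(0,255,255))]:
    u=proj(c,p,T)[0];print(u.round(1))
    if 0<u[0]<512 and 0<u[1]<384: cv2.circle(im,tuple(int(v) for v in u.round()),1,col,-1)
save("w1",cv2.resize(im,(800,600)))
E
```

```text
[507.7  88.2 231.3] [[0.24, 0.93, 0.3, 432.5], [0.97, -0.23, -0.07, 106.47], [0.0, 0.3, -0.95, 373.66]] 58.51735823861603
[180.4 213.5]
[240.4 243.8]
[369.1 249.8]
[189.3 275. ]
[186.5 274.4]
```

View pics/w1.png

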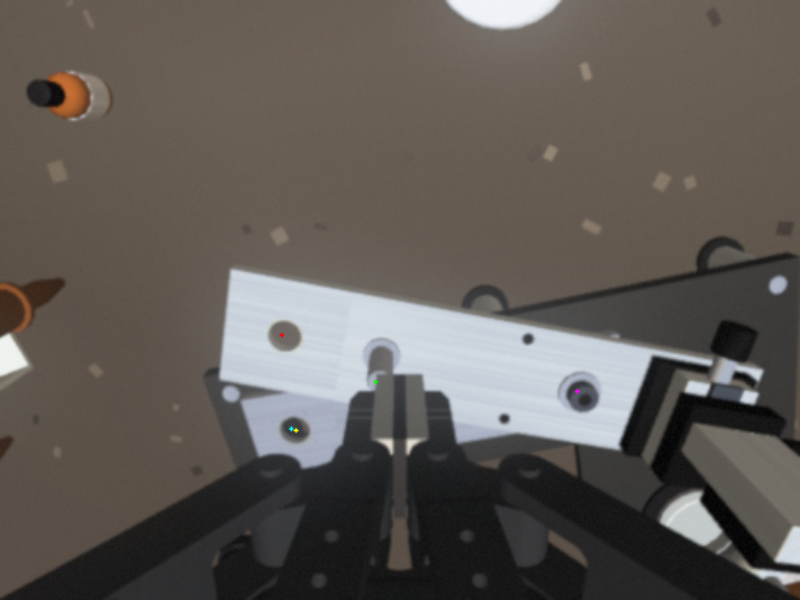

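The picture shows the markers within about 1.5 mm of the swing hole (285,336), the pivot (580,392) and the spacer hole (295,430). The post is ahead of the fingers at (378,370). I'll go down and push next.

carry_out(targets=[[0,0,0.3,0,0,0],[0,0,0.35,0,0,0],[0,0,0.35,0,0,0],[0,0,0.28,0,0,0],[0,0,0.1,0,0,0],[0,0,0,0,0,0],[0,0,0,0,0,0]])

```text
t: 3.15
eef_pos: [509.0, 86.8, 94.6]
eef_rot: [180.0, 0.1, 166.1]
ft_force: [-0.3, -0.5, 0.5]
width: 0.1
grip_force: 0.0
```

carry_out(targets=[[-0.08,-0.02,0,0,0,0],[-0.08,-0.02,0,0,0,0],[-0.08,-0.02,0,0,0,0],[-0.065,-0.012,0,0,0,0],[-0.06,-0.012,0,0,0,0],[-0.06,-0.012,0,0,0,0],[-0.06,-0.013,0,0,0,0],[-0.06,-0.013,0,0,0,0]])

```text
t: 3.95
eef_pos: [557.2, 62.9, 93.2]
eef_rot: [180.0, -0.2, 166.2]
ft_force: [-7.1, 6.3, 6.8]
width: -0.2
grip_force: 4.8
```

carry_out(targets=[[-0.05,-0.003,0,0,0,0],[-0.05,-0.002,0,0,0,0],[-0.05,-0.002,0,0,0,0],[-0.05,-0.001,0,0,0,0],[0,0,0,0,0,0],[0,0,0,0,0,0]])

```text
t: 4.55
eef_pos: [576.9, 57.6, 93.1]
eef_rot: [179.9, -0.1, 166.2]
ft_force: [-4.2, 5.6, 1.3]
width: 0.3
grip_force: 2.5
```

```bash
python3 - <<'E'
from h import *
s=manip.read_state();print(np.round(s["eef_pos"],1),np.round(s["ft_force"],1))
c=manip.read_camera("top");w=manip.read_camera("wrist")
M=np.zeros((600,800,3),np.uint8)
M[:300,:560]=cv2.resize(c["color"][110:185,155:295],(560,300),interpolation=cv2.INTER_CUBIC)
M[300:,:400]=cv2.resize(w["color"],(400,300))
M[300:,400:]=cv2.resize(w["color"][200:350,100:300],(400,300))
save("m2",M)
E
```

```text
[576.9  57.6  93.1] [-4.2  5.6  1.3]
```

View pics/m2.png

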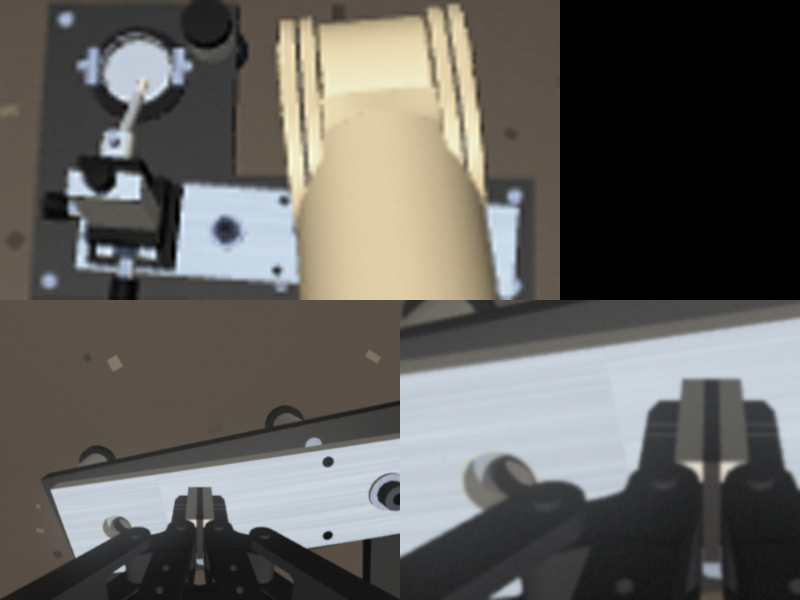

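The view shows the plate nearly back. The hole is at crop (500,479), i.e. wrist px (150,289.5), and the spacer is partly visible through it.

```bash
python3 - <<'E'
from h import *
s=manip.read_state();c=manip.read_camera("wrist");T=wristT(s,c)
print(atz(c,(149.7,289.3),84,T).round(1), proj(c,[(605.6,176,84),(600.9,-3.9,84)],T).round(1))
# plate edges directions: near edge of plate and platform from pixels
e=[atz(c,p,84,T)[:2] for p in [(100+0/2,200+74/2),(100+400/2,200+18/2)]]
f=[atz(c,p,66,T)[:2] for p in [(60*1.28,(477-300)*1.28),(400*1.28,(402-300)*1.28)]]
for g in (e,f): print(np.round(g,1).tolist(),np.degrees(np.arctan2(*(g[0]-g[1])[::-1])))
E
```

```text
[587.9  -1.   84. ] [[494.5 243.9]
 [152.9 310.8]]
[[553.9, -15.1], [562.9, 83.1]] -95.19167515179213
[[551.2, -36.3], [554.6, 199.0]] -90.8247098080385
```

carry_out(targets=[[-0.04,0.005,0,0,0,0],[-0.04,0.008,0,0,0,0],[0,0,0,0,0,0],[0,0,0,0,0,0]])

```text
t: 5.1
eef_pos: [584.8, 56.7, 93.1]
eef_rot: [180.0, -0.1, 166.2]
ft_force: [-5.5, 3.9, 3.6]
width: 0.3
grip_force: 3.0
```

```bash
python3 - <<'E'
from h import *
s=manip.read_state();w=manip.read_camera("wrist")
import pickle;pickle.dump((s,w),open("w3.pkl","wb"))
T=wristT(s,w);im=w["color"].copy()
u=proj(w,[(600.9,-3.9,84)],T)[0];print(u,s["eef_pos"].round(1) if hasattr(s["eef_pos"],'round') else s["eef_pos"])
save("m3",cv2.resize(im[220:370,60:260],(800,600),interpolation=cv2.INTER_CUBIC))
E
```

```text
[149.40524747 298.31711884] [584.8  56.7  93.1]
```

View pics/m3.png

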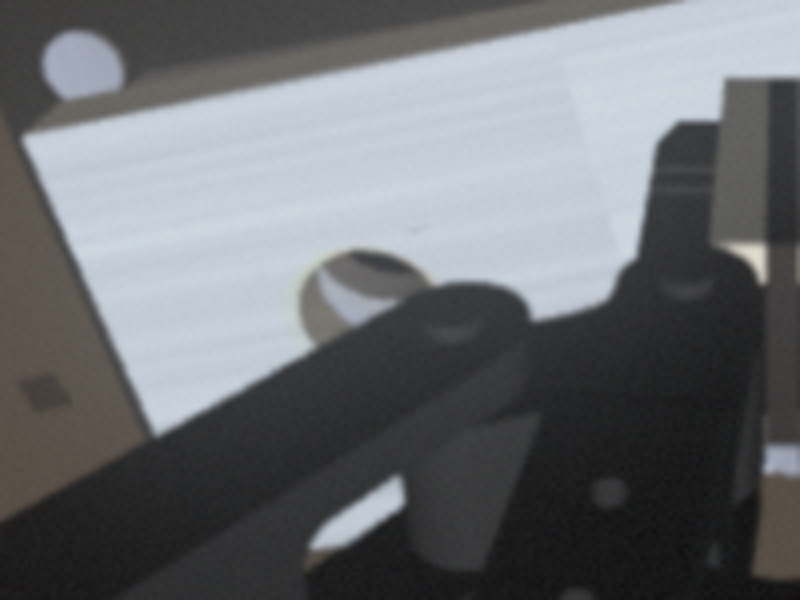

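carry_out(targets=[[0.15,0,0,0,0,0],[0.15,0,-0.2,0,0,0],[0.1,-0.1,-0.35,0,0,0],[0.1,-0.15,-0.35,0,0,0],[0.1,-0.15,-0.35,0,0,0],[0,-0.15,-0.12,0,0,0],[0,0,0,0,0,0],[0,0,0,0,0,0],[0,0,0,0,0,0]], hand=0.2)

```text
t: 6.05
eef_pos: [513.6, 17.3, 228.6]
eef_rot: [-179.9, -0.1, 166.1]
ft_force: [0.6, -0.8, -0.3]
width: 51.0
grip_force: 0.0
```

```bash
python3 - <<'E'
from h import *
s=manip.read_state();w=manip.read_camera("wrist");t=manip.read_camera("top")
T=wristT(s,w);print(s["eef_pos"],s["width"])
u=proj(w,[(600.9,-3.9,84)],T)[0];print(u)
x,y=int(u[0])-60,int(u[1])-60;x=max(x,0);y=min(max(y,0),264);print("org",x,y)
import pickle;pickle.dump((s,w,t),open("w4.pkl","wb"))
M=np.zeros((600,800,3),np.uint8)
M[:480,:480]=cv2.resize(w["color"][y:y+120,x:x+120],(480,480),interpolation=cv2.INTER_CUBIC)
M[:400,480:800]=cv2.resize(t["color"][130:210,235:299],(320,400),interpolation=cv2.INTER_CUBIC)
save("m4",M)
E
```

```text
[513.63511147  17.25697565 228.56944631] 50.99958846475158
[255.24167505 266.57006769]
org 195 206
```

View pics/m4.png

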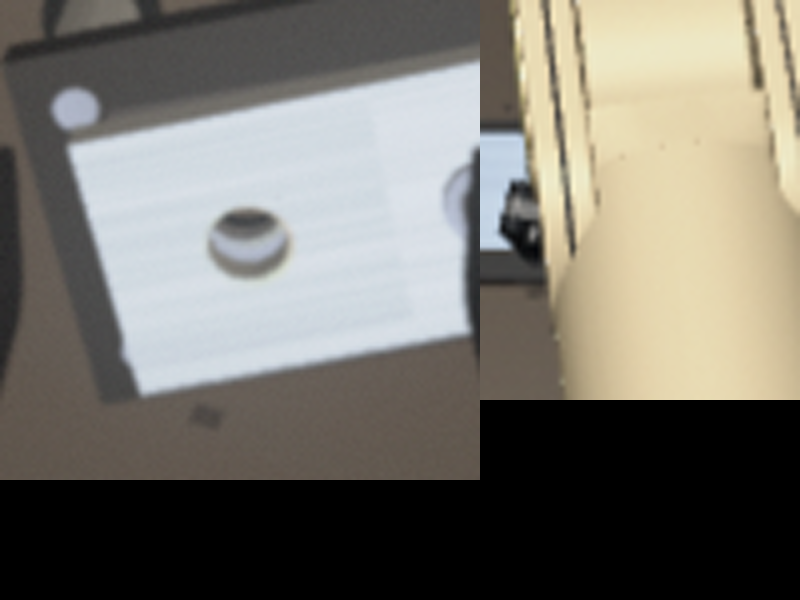

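The crop shows the swing hole at (249,243), about 0.5 mm from its target in x, and the spacer rim is visible inside it. The plate is aligned. Next I'll look at the rack.

carry_out(targets=[[0.03,-0.15,0,0,0,0],[0.03,-0.3,0,0,0,0],[0.03,-0.35,0,0,0,0],[0.03,-0.4,0,0,0,0],[0.03,-0.4,0,0,0,0],[0.03,-0.4,0,0,0,0],[0.03,-0.4,0,0,0,0],[0.03,-0.3,0,0,0,0]])

```text
t: 6.95
eef_pos: [423.7, -242.8, 230.1]
eef_rot: [-180.0, -0.0, 166.0]
ft_force: [0.5, 0.9, 0.8]
width: 51.6
grip_force: 0.0
```

carry_out(targets=[[0,0,0,0,0,-0.6],[0,0,0,0,0,-0.7],[0,0,0,0,0,-0.7],[0,0,0,0,0,-0.5],[0,0,0,0,0,0],[0,0,0,0,0,0],[0,0,0,0,0,0]])

```text
t: 7.65
eef_pos: [425.5, -240.0, 230.2]
eef_rot: [180.0, -0.0, -172.5]
ft_force: [-0.4, 0.2, -0.4]
width: 51.3
grip_force: 0.0
```

```bash
python3 - <<'E'
from h import *
import pickle
s,w,t=pickle.load(open("w4.pkl","rb"));print("hole wrist",atz(w,(256.9,266.4),84,wristT(s,w)).round(1))
s=manip.read_state();w=manip.read_camera("wrist");t=manip.read_camera("top")
T=wristT(s,w);print(s["eef_pos"],s["eef_rot"],s["width"])
pickle.dump((s,w,t),open("w5.pkl","wb"))
g=t["color"]
x=atz  # top view now of plate
M=np.zeros((600,800,3),np.uint8)
M[:384,:512]=w["color"]
u=proj(w,[(496.5,-247.3,113)],T)[0];print(u);x,y=[int(v)-30 for v in u];x=max(x,0);y=min(max(0,y),320);print(x,y)
M[:288,512:800]=cv2.resize(w["color"][y:y+60,x:x+60],(288,288),interpolation=cv2.INTER_CUBIC)
M[290:600,520:800]=cv2.resize(g[130:192,244:300],(280,310),interpolation=cv2.INTER_CUBIC)
save("m5",M)
E
```

```text
hole wrist [601.1  -2.3  84. ]
[ 425.46272497 -240.01663806  230.15780951] [ 1.79989214e+02 -1.07054497e-02 -1.72543416e+02] 51.3239360945236
[235.77037888 261.54704571]
205 231
```

View pics/m5.png

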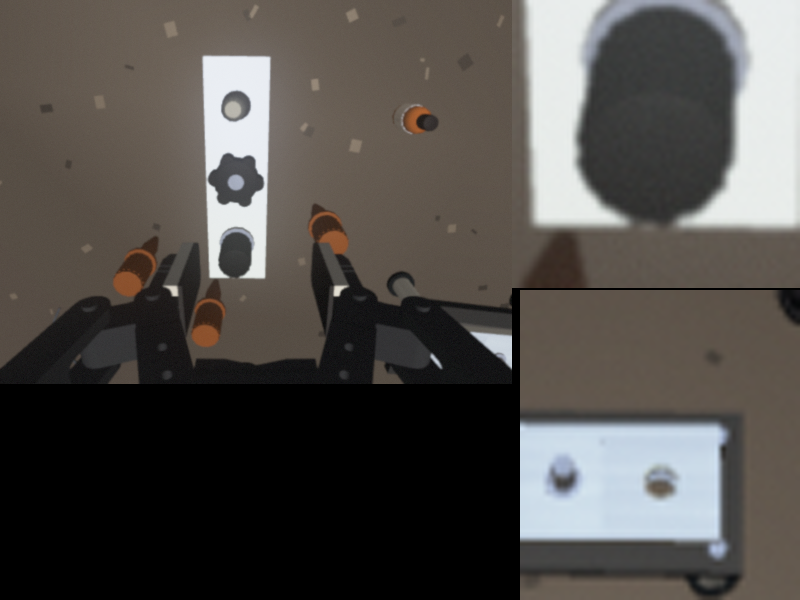

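```bash
python3 - <<'E'
from h import *
import pickle
s,w,t=pickle.load(open("w5.pkl","rb"));T=wristT(s,w)
print("knob top",atz(w,(235-.4,263.9-.4),113,T).round(1))
print("hole top",atz(t,(272.2-.4,168.2-.4),84).round(1),"post",atz(t,(244+43/5-.4,130+176/5-.4),120).round(1))
k=atz(w,(234.6,263.5),113,T)
R=Rrpy(s["eef_rot"]);print("tool shift",(R.T@(k-np.array(s["eef_pos"]))).round(1))
for uv in [(208,337),(134,278),(330,236)]: print("brown if z=90",atz(w,uv,90,T).round(0))
E
```

```text
knob top [ 498.5 -248.1  113. ]
hole top [600.5  -4.   84. ] post [600.8  53.9 120. ]
tool shift [-71.4 -17.5 117.1]
brown if z=90 [ 600. -265.   90.]
brown if z=90 [ 541. -341.   90.]
brown if z=90 [ 473. -165.   90.]
```

carry_out(targets=[[-0.2,-0.05,0,0,0,0],[-0.3,-0.07,0,0,0,0],[-0.205,-0.05,0,0,0,0],[0,0,0.2,0,0,0],[0,0,0.3,0,0,0],[0,0,0.3,0,0,0],[0,0,0.3,0,0,0],[0,0,0.25,0,0,0],[0,0,0.13,0,0,0],[0,0,0,0,0,0]])

```text
t: 8.75
eef_pos: [497.0, -247.0, 80.9]
eef_rot: [179.9, -0.2, -172.4]
ft_force: [-0.2, 0.2, 0.3]
width: 51.1
grip_force: 0.0
```

carry_out(targets=[[0,0,0,0,0,0],[0,0,0,0,0,0],[0,0,0,0,0,0],[0,0,0,0,0,0],[0,0,0,0,0,0],[0,0,0,0,0,0],[0,0,0,0,0,0],[0,0,0,0,0,0]], hand=-1, force=90)

```text
t: 9.55
eef_pos: [498.9, -248.0, 84.0]
eef_rot: [-179.9, 0.2, -172.4]
ft_force: [-1.2, -0.2, 6.7]
width: 25.8
grip_force: 88.2
```

carry_out(targets=[[0,0,-0.1,0,0,0],[0,0,-0.25,0,0,0],[0,0,-0.35,0,0,0],[0,0,-0.35,0,0,0],[0,0,-0.25,0,0,0],[0,0,0,0,0,0],[0,0,0,0,0,0]])

```text
t: 10.25
eef_pos: [497.9, -247.2, 212.8]
eef_rot: [180.0, 0.1, -172.4]
ft_force: [0.7, -0.2, -2.0]
width: 25.4
grip_force: 90.5
```

carry_out(targets=[[-0.08,0.14,0,0,0,0],[-0.15,0.26,0,0,0,0],[-0.18,0.31,0,0,0,0],[-0.2,0.345,0,0,0,0],[-0.2,0.345,0,0,0,0],[-0.2,0.345,0,0,0,0],[-0.16,0.27,0,0,0,0],[-0.1,0.17,0,0,0,0],[-0.05,0.1,0,0,0,0],[0,0,0,0,0,0]])

```text
t: 11.25
eef_pos: [598.4, -2.8, 211.6]
eef_rot: [-180.0, -0.1, -172.4]
ft_force: [-1.1, -0.5, -0.7]
width: 25.8
grip_force: 90.5
```

carry_out(targets=[[0,0,0,0,0,0],[0,0,0,0,0,0],[0,0,0,0,0,0]])

```text
t: 11.55
eef_pos: [598.4, -4.9, 212.5]
eef_rot: [-180.0, 0.0, -172.5]
ft_force: [-0.5, 0.6, -1.2]
width: 25.5
grip_force: 90.5
```

```bash
python3 - <<'E'
from h import *
s=manip.read_state();w=manip.read_camera("wrist");c=manip.read_camera("scene");t=manip.read_camera("top")
import pickle;pickle.dump((s,w,c,t),open("w6.pkl","wb"))
print(np.round(s["eef_pos"],1),np.round(s["eef_rot"],1),s["width"])
T=wristT(s,w);print(proj(w,[s["eef_pos"],np.array(s["eef_pos"])-[0,0,68],(600.7,-3.9,84)],T).round(1))
M=np.zeros((600,800,3),np.uint8)
M[:384,:512]=w["color"]
M[300:600,400:800]=cv2.resize(c["color"][150:250,200:333],(400,300),interpolation=cv2.INTER_CUBIC)
save("m6",M)
E
```

```text
[598.4  -4.9 212.5] [-180.     0.  -172.5] 25.47114959944368
[[255.3 255.5]
 [255.2 205. ]
 [255.9 182.4]]
```

View pics/m6.png

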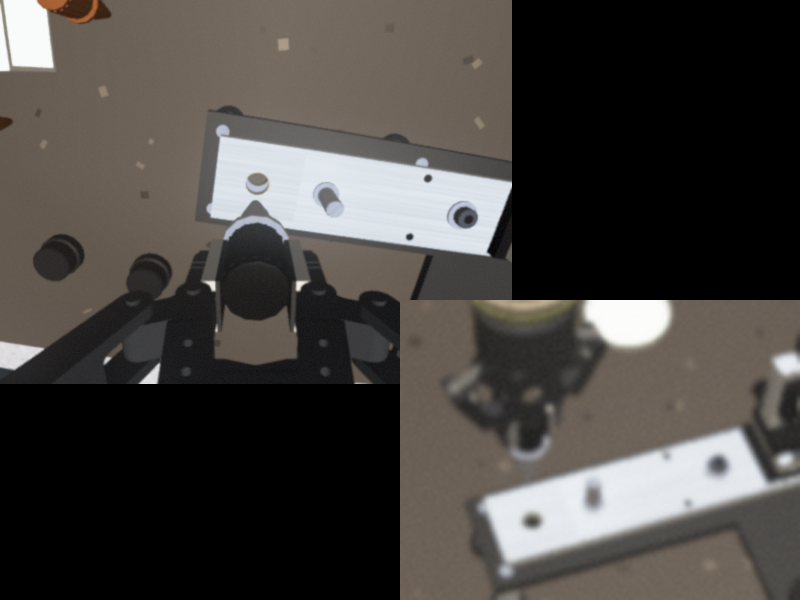

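The tip is at (256,203), centred under the TCP, and the hole is at (258,183), dead ahead below. The pin hangs straight, so I'll go down.

carry_out(targets=[[-0.01,0.018,0.2,0,0,0],[0,0,0.2,0,0,0],[0,0,0.15,0,0,0],[0,0,0.05,0,0,0],[0,0,0.05,0,0,0],[0,0,0.05,0,0,0],[0,0,0,0,0,0],[0,0,0,0,0,0]])

```text
t: 12.5
eef_pos: [599.6, -1.6, 142.8]
eef_rot: [180.0, 0.0, -172.4]
ft_force: [0.3, 0.9, 0.0]
width: 25.4
grip_force: 90.5
```

carry_out(targets=[[0,-0.01,0.04,0,0,0],[0,0,0.04,0,0,0],[0,0,0.04,0,0,0],[0,0,0,0,0,0],[0,0,0,0,0,0]])

```text
t: 13.0
eef_pos: [599.7, -2.7, 130.2]
eef_rot: [-180.0, 0.0, -172.4]
ft_force: [2.4, -1.0, -3.2]
width: 25.7
grip_force: 90.6
```

carry_out(targets=[[0,0,0.03,0,0,0],[0,0,0.03,0,0,0],[0,0,0.03,0,0,0],[0,0,0,0,0,0],[0,0,0,0,0,0]])

```text
t: 13.5
eef_pos: [600.1, -2.9, 122.0]
eef_rot: [-180.0, 0.1, -172.4]
ft_force: [1.9, -2.1, 4.7]
width: 25.3
grip_force: 91.5
```

carry_out(targets=[[-0.006,-0.006,0.03,0,0,0],[0,0,0.03,0,0,0],[0,0,0.03,0,0,0],[0,0,0,0,0,0],[0,0,0,0,0,0]])

```text
t: 14.0
eef_pos: [600.1, -3.1, 112.3]
eef_rot: [180.0, -0.0, -172.4]
ft_force: [0.4, -0.1, 1.0]
width: 25.6
grip_force: 91.2
```

carry_out(targets=[[0,0,0.03,0,0,0],[0,0,0.03,0,0,0],[0,0,0.03,0,0,0],[0,0,0.02,0,0,0],[0,0,0,0,0,0],[0,0,0,0,0,0]])

```text
t: 14.6
eef_pos: [600.1, -3.1, 101.2]
eef_rot: [180.0, -0.0, -172.4]
ft_force: [0.7, -0.8, 2.6]
width: 25.6
grip_force: 91.1
```

carry_out(targets=[[0,0,0.02,0,0,0],[0,0,0.02,0,0,0],[0,0,0.01,0,0,0],[0,0,0,0,0,0],[0,0,0,0,0,0]])

```text
t: 15.1
eef_pos: [600.3, -3.1, 97.9]
eef_rot: [180.0, 0.0, -172.4]
ft_force: [-7.3, -1.2, 19.6]
width: 25.9
grip_force: 93.2
```

carry_out(targets=[[0,0,0.02,0,0,0],[0,0,0,0,0,0],[0,0,0,0,0,0]])

```text
t: 15.4
eef_pos: [601.2, -3.2, 97.7]
eef_rot: [179.9, 0.2, -172.4]
ft_force: [-10.8, -1.9, 32.6]
width: 25.5
grip_force: 94.9
```

Force rises to 33 N with no further travel, so the collar is seated. I'll unload, release and rise.

carry_out(targets=[[0,0,-0.03,0,0,0],[0,0,0,0,0,0]])

```text
t: 15.6
eef_pos: [601.0, -3.1, 98.0]
eef_rot: [-180.0, 0.1, -172.4]
ft_force: [1.5, -1.3, 9.1]
width: 25.7
grip_force: 91.1
```

carry_out(targets=[[0,0,0,0,0,0],[0,0,0,0,0,0],[0,0,0,0,0,0],[0,0,0,0,0,0]], hand=0.05)

```text
t: 16.0
eef_pos: [599.8, -2.9, 96.8]
eef_rot: [180.0, -0.1, -172.4]
ft_force: [-0.7, 0.2, 0.5]
width: 44.7
grip_force: 0.0
```

carry_out(targets=[[0,0,-0.1,0,0,0],[0,0,-0.2,0,0,0],[0,0,-0.3,0,0,0],[0,0,-0.3,0,0,0],[0,0,-0.3,0,0,0],[0.3,-0.1,0,0,0,0],[0.4,-0.2,0,0,0,0],[0.4,-0.2,0,0,0,0],[0,0,0,0,0,0],[0,0,0,0,0,0]])

```text
t: 17.0
eef_pos: [497.5, -67.5, 218.4]
eef_rot: [179.9, 0.1, -172.5]
ft_force: [0.1, 0.3, -0.1]
width: 44.8
grip_force: 0.0
```

```bash
python3 - <<'E'
from h import *
s=manip.read_state();w=manip.read_camera("wrist");c=manip.read_camera("scene");t=manip.read_camera("top")
print(np.round(s["eef_pos"],1),s["width"],s["t"])
M=np.zeros((600,800,3),np.uint8)
T=wristT(s,w);u=proj(w,[(600.7,-3.9,84)],T)[0];print(u, proj(t,[(600.7,-3.9,89+38)]),proj(c,[(600.7,-3.9,127)]))
M[:300,:400]=cv2.resize(w["color"],(400,300))
M[:300,400:]=cv2.resize(c["color"][150:250,200:333],(400,300),interpolation=cv2.INTER_CUBIC)
M[300:,:400]=cv2.resize(t["color"][110:200,160:280],(400,300),interpolation=cv2.INTER_CUBIC)
x=int(np.clip(u[0]-50,0,412));y=int(np.clip(u[1]-40,0,309))
M[300:,400:]=cv2.resize(w["color"][y:y+75,x:x+100],(400,300),interpolation=cv2.INTER_CUBIC)
save("m7",M)
E
```

```text
[497.5 -67.5 218.4] 44.759462639082834 17.0
[307.41451266 290.40876555] [[272.29261579 163.87091909]] [[243.5010178  214.23070967]]
```

View pics/m7.png

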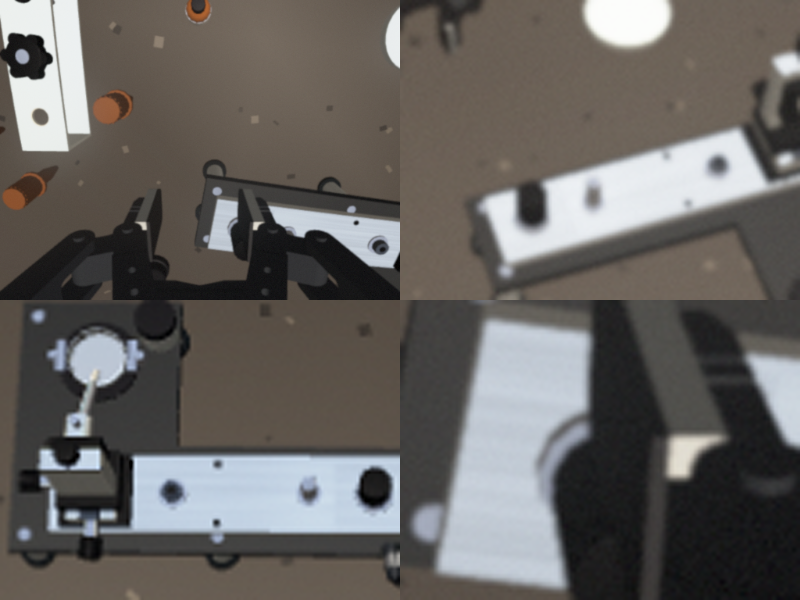

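The pictures show the pin standing upright with its collar on the plate: scene crop (532,205), top crop (375,487), within about 1 px of the fully home position. The plate is in line and the rack's pin hole is empty.

```bash
python3 -c "
from cell import manip
print(manip.job_done())"
```

```text
the job is handed in; nothing more can be done
None
```

The job is handed in: the swing plate is back over its platform, and the tapered pin is through all three holes with its collar down on the plate and released. This took about 17 s of the 72 s allowed; the result has not been reported back.

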